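Close the whetstone holder's sliding jaw

TASK

Secure the whetstone in its bench holder: press down the yellow thumb pad in the middle of the sliding jaw to free its brake and, keeping it pressed, push the jaw along its rails until it has pushed the stone fully home against the red end stop; then let go. Use the fingertips only: never drag the jaw while its brake is on, let the jaw alone move the stone (do not touch or lift the stone), and leave the other things on the table undisturbed.

Things in the scene. Friction and masses are not known exactly. Their poses are not given: they have to be found in the camera images.
- holder: Whetstone holder fixed to the table: wooden board 92 (its x) by 320 (its y) by 12 mm high, yaw within 35 degrees. Origin: centre of its underside, z up. The jaw slides along its +y, toward the red end stop. Two guide rails, 48 mm apart inside and 10 mm high, keep the stone in line. Red lines on the board at y = +5 mm show where the jaw's face and red pointers stand when closed.
- jaw (a joint): Sliding jaw, m along the holder's +y: 0 fully open, 0.072 with the stone home against the red stop (up to 0.085 without a stone). With the pad up a friction brake holds it against about 25 to 30 N; with the pad pressed it slides with 1 to 3 N plus the stone's friction (up to about 5 N). It stays where it is when the pad is let up.
- pad (a joint): Yellow thumb pad, m downward: about 0 up (brake on), 0.006 fully down. It yields as it is pressed: about 3 N at 0.0015, 5 N at 0.003, 7 N at 0.006, where it meets a hard stop; it springs back up. The brake is fully off from about 0.003; press it 0.004 or more, best fully down.
- pad_top (a point): Centre of the top of the yellow pad, which measures 52 (across) by 44 mm (along the slide); 44 mm above the table when up. It travels with the jaw and the pad.
- jaw_face (a point): Centre of the jaw's face that meets the stone, 24 mm above the table, 38 mm from the pad's centre. The jaw is a grey carriage 62 mm across, 76 mm along the slide; at each end a shoulder 14 mm long rises to 51 mm above the table; between them a well 48 mm long, open at both sides, holds the yellow pad. A fingertip in the well presses the pad and pushes on the front shoulder.
- stop_face (a point): Centre of the inner face of the red end stop (70 mm wide, 24 mm thick, top 42 mm above the table), 24 mm above the table, at the holder's y = +125 mm.
- whetstone: Loose two-layer whetstone, light brown over grey, 42 x 120 x 24 mm, lying lengthwise between the guide rails on the board (its underside 12 mm, its top 36 mm above the table). Origin: centre of its underside, y along its length. At the start it stands free, short of the end stop and ahead of the jaw.
- cork_block: Bystander: brown cork sanding block, 48 x 78 x 28 mm, on the table beside the holder; origin at the centre of its underside.
- rubber_block: Bystander: dark rubber sanding block, 44 x 103 x 37 mm, on the table beside the holder; origin at the centre of its underside.
- charcoal_0: Bystander: black stick of polishing charcoal, 19 x 55 x 16 mm, on the table on the robot's side of the holder; origin at the centre of its underside.
Things that resemble listed ones, but are neither listed nor needed, are in the scene too. Of the things that look like the whetstone, the largest one is meant.

How it is judged:
On the way, in this order (a step that is already met when the one before it is completed fails the run):
1. the thumb pad is pressed (2 mm or more) while the jaw is still within 12 mm of its start (value of joint pad above 0.002 m and distance of jaw_face from where it was at the start of the episode below 0.012 m), for 0.05 s.
2. with the pad pressed, the jaw has pushed the stone home (within 3 mm of closed) (value of joint pad above 0.001 m and value of joint jaw above 0.069 m), for 0.05 s.
At the end, for the whole second after the job is handed in: The jaw stands within 3 mm of its closed place (0.072 m), the stone lies flat on the board within 3 mm of the red end stop, at rest, and the pad is up so that the brake holds the jaw (value of joint jaw between 0.069 and 0.0745 m and value of joint pad below 0.001 m and y of whetstone in the frame of holder above 0.062 m and z of whetstone in the frame of holder below 0.015 m and linear speed of whetstone below 0.01 m/s); the robot touches nothing.
It fails at once if the jaw is dragged along (more than 4 mm from its start, short of closed) while the pad is up and the brake is on (value of joint pad below 0.0003 m and (velocity of joint jaw above 0.015 m/s or velocity of joint jaw below -0.015 m/s) and distance of jaw_face from where it was at the start of the episode above 0.004 m and value of joint jaw below 0.069 m).
It fails at once if the stone is lifted more than 8 mm off the board (z of whetstone in the frame of holder above 0.02 m).
It fails at once if the robot touches the stone with more than 2 N (contact force between any of the fingers, the arm and whetstone above 2 N).
It fails at once if a bystander is moved more than 20 mm (distance of any of cork_block, rubber_block, charcoal_0 from where it was at the start of the episode above 0.02 m).
It also fails if it takes over 32 s, if anything falls off the work surface, if the arm or the gripper's body presses on something with over 40 N, if the wrist force passes 120 N, or if a joint passes its speed limit or range.

ROBOT

A 7-joint arm with a two-finger parallel gripper is mounted at the origin on a cart in front of the work surface, level with it; the furniture and walls round the work are solid. World frame = base frame: x ahead of the robot, y to its left, z up, the work surface at z = 0. Lengths are in m, angles in rad, forces in N, time in s.
With the tool pointing down it reaches from about 0.4 to 0.85 m from the base axis. Payload 10.4 kg.
Tool frame: the origin (TCP) lies at the very end of the fingers, on their centre line; the grasp point (between the pads) lies grasp_offset behind it (grasp_offset is the distance from the TCP to the grasp point, in m); z points along the fingers, y is the direction in which the jaws open and shut (so a half turn about z gives the same grasp; the last joint's range is limited). The gripper opens to 87 mm and grips with 3 to 60 N. Pads are 19 mm wide; open, the fingers measure 117 mm over their backs; the gripper's body (75 mm by 190 mm) begins 51 mm behind the grasp point.
Start: joints at [1.163, 0.332, -0.065, 1.46, 0.022, 1.35, -0.088], TCP at [0.235, -0.579, 0.201] pointing down, gripper open.
Joint ranges: [-2.6, 2.6], [-0.5, 2.12], [-1.47, 1.34], [0.16, 2.42], [-1.27, 4.41], [0.06, 2.06], [-2.6, 2.6]. Speed limits (rad/s): [2.22, 2.22, 2.79, 2.79, 3.14, 3.14, 3.14].

INTERFACE

Orientations are given as a unit quaternion [x, y, z, w].
In Python, from station import * gives the robot as it stands.
- The arm moves only by the tool drive_tool, never from a script. Its argument "rows" is a list of rows, each a list of 7 numbers: the shift along the world's x, y, z in m, then the turn, a rotation vector about the world's x, y, z in degrees, then the gripper's target within -1 to 1 (fully open at 1, half-way at 0, shut at -1). A call has 1 to 10 rows; each row is the pose to reach, as a shift and turn from the pose measured when the call began; what a row does not reach only later rows make up. A row lasts 1/8 s, in which the tool goes at most 62.5 mm and 10.7 degrees, less where a joint would pass 70% of its speed; a pose out of reach is approached as far as the arm can. A call with a gripper value outside its range is refused whole. The fingers move at their own pace and stop on an object; the grip force is fixed at half the most. Time passes only in rows, so rows that repeat a pose let the fingers close. It gives the time, the measured TCP pose, the force and the opening at its end, in the units of the state.
- observe(): the state, without advancing time (a new reading comes with each control period).
- capture(name): name is "scene" or "side" or "wrist"; returns a dict with "frame" (384x512x3 uint8, red, green, blue), "camera_matrix" (3x3 intrinsics, pixels), "extrinsics" (4x4, takes a point from camera to world coordinates). Camera axes: x right, y up, looking along -z (the intrinsics and any distortion apply to the point x, -y, -z); pixel columns grow to the right and rows downward; lengths in m; the calibration is good to about 2 mm. A picture is of the moment at which its call begins. There is no depth.
- hand_in(): hands the job in, once; it reports no verdict.
The state is a dict: "time_s": time; "joints": joint angles; "dq": joint speeds; "effort": joint torques, N m; "tool_pos": TCP position; "eef_rot": TCP orientation; "ft_force": force on the tool from outside, world axes, zero at the start; "torque": the same for the moment, N m; "opening": finger opening in m.
Only numpy, scipy, OpenCV 4.12 (cv2) and the standard library are available. Lean on these libraries where they do the work, as an engineer would, in place of code of your own. Each camera call takes 0.05 s, during which the arm holds its last target.

## Working session

There is one attempt and no reset: what is moved stays moved. The work goes in short steps, Python scripts to look and compute and a tool call to move; the robot and the scene stay as the last step left them, time stands still between calls to the robot, and variables do not carry over. Pictures are saved under pics/ and viewed, and the job is handed in when it is done.

Besides the shell and the picture viewer there is one more tool, called after "Call:" by a JSON object that holds its "op" and its "data". drive_tool: Moves the arm, as the interface text tells. Its arguments: {"type":"object","properties":{"rows":{"type":"array","items":{"type":"array","items":{"type":"number"}}}},"required":["rows"]}

```bash
mkdir -p pics; python3 - <<'E'
from station import *
import cv2
s=observe();print(s)
for n in("scene","side","wrist"):
    c=capture(n);cv2.imwrite(f"pics/{n}0.png",c["frame"][:,:,::-1]);print(n,c["camera_matrix"],c["extrinsics"])
E
```

```text
{'time_s': 0.0, 'joints': array([ 1.16337479,  0.3328437 , -0.0646957 ,  1.46097439,  0.02162564,
        1.34990219, -0.08849444]), 'dq': array([ 1.00718407e-03,  1.52105648e-04,  5.23202955e-04, -2.55132371e-04,
       -3.74985705e-05, -1.80537198e-03,  2.43923256e-03]), 'effort': array([-6.02696832e-05, -6.23256397e+01,  2.44478043e-02, -3.89895344e+01,
       -6.12850185e-02,  3.96924152e-02,  1.38965775e-04]), 'tool_pos': array([ 0.23443968, -0.57889743,  0.20055577]), 'eef_rot': array([ 9.81543080e-01,  1.91239821e-01, -1.83143865e-04, -6.91849703e-04]), 'ft_force': array([ 0.45575495,  0.29071815, -0.03081601]), 'torque': array([ 0.05253708,  0.00906083, -0.05250335]), 'opening': 0.08696432420120737}
scene [[383.54580417   0.         259.7193707 ]
 [  0.         383.54580417 188.98142683]
 [  0.           0.           1.        ]] [[ 0.69316668  0.41696876 -0.58792602  0.04051083]
 [-0.7206728   0.4148286  -0.55547092 -0.43702322]
 [ 0.0122745   0.80873623  0.58804341  0.57339188]
 [ 0.          0.          0.          1.        ]]
side [[439.09132165   0.         261.69630646]
 [  0.         439.09132165 199.14794623]
 [  0.           0.           1.        ]] [[ 0.99377141  0.05047256 -0.0993524   0.48150929]
 [-0.11127645  0.49740578 -0.86035169 -0.71961183]
 [ 0.0059943   0.8660485   0.49992406  0.51384944]
 [ 0.          0.          0.          1.        ]]
wrist [[287.64823233   0.         256.33075229]
 [  0.         287.64823233 189.69154875]
 [  0.           0.           1.        ]] [[ 0.3753289   0.88706198  0.26879224  0.30890686]
 [-0.92688964  0.35981029  0.10682765 -0.54897585]
 [-0.00195147 -0.28923625  0.95725576  0.38240879]
 [ 0.          0.          0.          1.        ]]
```

View pics/scene0.png

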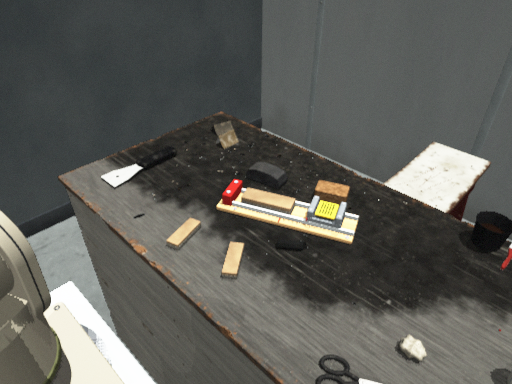

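View pics/side0.png

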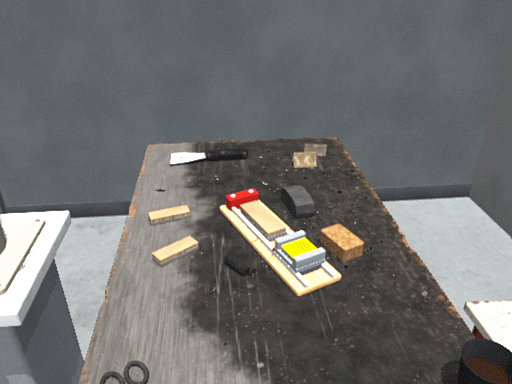

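View pics/wrist0.png

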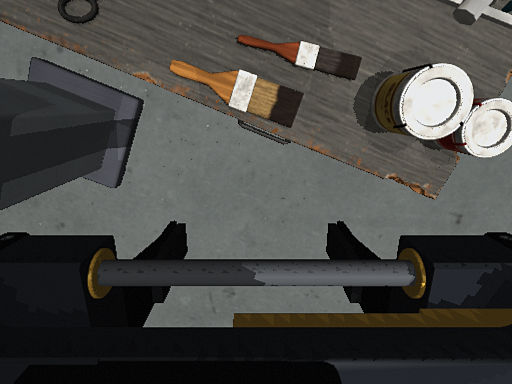

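The holder runs from the red stop at scene (232,190), side (242,199), to the yellow pad at scene (327,211), side (300,250). The stone candidates in the scene view are (269,200) between the rails, (184,233) and (233,259). The one between the rails fits, because it is the largest and lies in the holder. I'll confirm that in enlarged crops and measure.

```bash
cat > h.py <<'E'
import numpy as np,cv2
def ray(c,u,v):
    K=c["camera_matrix"];E=c["extrinsics"]
    d=np.array([(u-K[0,2])/K[0,0],-(v-K[1,2])/K[1,1],-1.]);d=E[:3,:3]@d
    return E[:3,3],d/np.linalg.norm(d)
def plane(c,u,v,z):
    o,d=ray(c,u,v);return o+d*(z-o[2])/d[2]
def tri(c1,p1,c2,p2):
    o1,d1=ray(c1,*p1);o2,d2=ray(c2,*p2)
    t=np.linalg.lstsq(np.c_[d1,-d2],o2-o1,rcond=None)[0]
    a=o1+d1*t[0];b=o2+d2*t[1];return (a+b)/2,np.linalg.norm(a-b)
def proj(c,p):
    E=c["extrinsics"];q=E[:3,:3].T@(np.asarray(p)-E[:3,3]);K=c["camera_matrix"]
    return K[0,2]+K[0,0]*q[0]/-q[2],K[1,2]+K[1,1]*-q[1]/-q[2]
def ymask(f):
    h=cv2.cvtColor(f,cv2.COLOR_RGB2HSV);return cv2.inRange(h,(25,180,120),(35,255,255))
def rmask(f):
    h=cv2.cvtColor(f,cv2.COLOR_RGB2HSV);return cv2.inRange(h,(0,190,80),(6,255,255))|cv2.inRange(h,(174,190,80),(180,255,255))
E
python3 - <<'E'
from station import *
from h import *
C={n:capture(n) for n in("scene","side")}
B={"scene":(205,150,165,110),"side":(205,170,165,130)}
for n,(x,y,w,h) in B.items():
    c=C[n];f=c["frame"]
    cv2.imwrite(f"pics/{n}_crop.png",cv2.resize(f[y:y+h,x:x+w],None,fx=4.5,fy=4.5,interpolation=cv2.INTER_CUBIC)[:,:,::-1])
    for nm,m in(("Y",ymask(f)),("R",rmask(f))):
        k,l,s,ce=cv2.connectedComponentsWithStats(cv2.morphologyEx(m,cv2.MORPH_CLOSE,np.ones((3,3),np.uint8)))
        for i in range(1,k):
            if s[i,4]>8: print(n,nm,s[i],ce[i].round(1), cv2.minAreaRect(np.argwhere(l==i)[:,::-1].astype(np.float32)))
E
```

```text
scene R [222 179  20  26 280] [231.7 191.7] ((232.02000427246094, 191.13999938964844), (13.40000057220459, 28.60000228881836), 36.869895935058594)
side Y [282 238  34  20 369] [298.2 246.9] ((298.36865234375, 246.66221618652344), (14.653185844421387, 30.756155014038086), 68.74949645996094)
side R [226 190  32  20 341] [240.8 198.3] ((241.81175231933594, 198.65292358398438), (15.076668739318848, 32.105709075927734), 77.47119140625)
```

View pics/scene_crop.png

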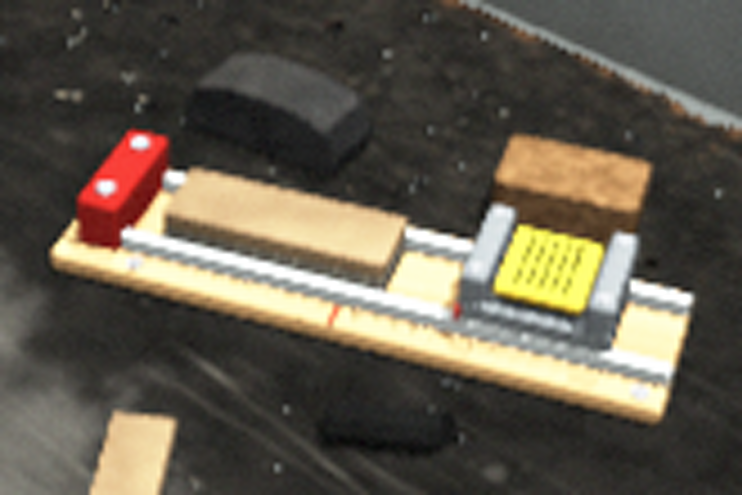

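View pics/side_crop.png

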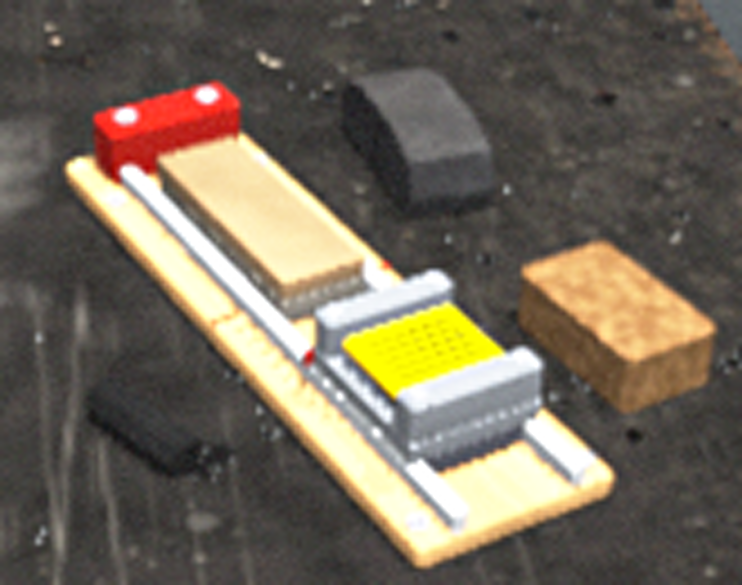

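Confirmed: in both crops the stone lies between the rails, short of the stop, with the jaw open. The smaller brown sticks lie off the holder. Next I triangulate the main features.

```bash
python3 - <<'E'
from station import *
from h import *
C={n:capture(n) for n in("scene","side")}
S,D=C["scene"],C["side"]
P=lambda p,o:((p[0]+.5)/4.5+o[0]-.5,(p[1]+.5)/4.5+o[1]-.5)
so,do=(205,150),(205,170)
pts={"screwA(near robot)":((106,187),(125,116)),"screwB":((140,142),(206,95)),
"padFL":((496,297),(343,343)),"padFR":((519,226),(455,306)),
"frontsh_near":((473,262),(330,312)),"frontsh_far":((503,207),(440,277)),
"rearsh_near":((600,295),(408,400)),"rearsh_far":((626,237),(528,355)),
"boardNearRear":((660,418),(420,565)),"boardNearFront":((53,262),(68,175)),
"redline_near":((333,325),(222,328)),"pointer":((456,312),(308,356)),
"cork1":((510,137),(598,243)),"cork2":((650,160),(715,328)),"cork3":((497,178),(523,272)),"cork4":((636,203),(627,358))}
R={}
for k,(a,b) in pts.items():
    p,e=tri(S,P(a,so),D,P(b,do));R[k]=p;print(k,(p*1000).round(1),"gap mm",round(e*1000,1))
for a,b in (("boardNearRear","boardNearFront"),("screwA(near robot)","screwB"),("padFL","padFR"),("frontsh_near","frontsh_far")):
    d=R[b]-R[a];print(a,b,np.linalg.norm(d),np.degrees(np.arctan2(d[1],d[0])))
# pad corners on plane
for c,o,q in((S,so,[(496,297),(519,226),(607,241),(582,313)]),(D,do,[(343,343),(455,306),(507,355),(398,398)])):
    z=[plane(c,*P(p,o),.044) for p in q];print(np.round(z,4).tolist(),np.mean(z,0))
E
```

```text
screwA(near robot) [513.  110.5  43.7] gap mm 1.7
screwB [553.8 128.2  43.3] gap mm 1.8
padFL [589.2 -83.9  41.7] gap mm 6.1
padFR [640.6 -59.6  41.3] gap mm 2.4
frontsh_near [587.  -70.7  52.2] gap mm 1.6
frontsh_far [635.3 -52.2  51.7] gap mm 1.5
rearsh_near [ 608.9 -129.2   51.9] gap mm 3.4
rearsh_far [ 658.9 -110.    51.7] gap mm 2.4
boardNearRear [ 607.2 -171.6    4.9] gap mm 0.7
boardNearFront [484.1 122.    4.7] gap mm 2.9
redline_near [547.3 -18.1   7.4] gap mm 2.5
pointer [577.9 -69.9  28.1] gap mm 2.1
cork1 [719.6   3.4  26.4] gap mm 2.0
cork2 [751.1 -67.6  29.1] gap mm 0.1
cork3 [680.5 -17.   27.8] gap mm 0.7
cork4 [707.8 -86.9  31.9] gap mm 1.7
boardNearRear boardNearFront 0.31833037969007627 112.73686216720554
screwA(near robot) screwB 0.04446760362148653 23.516746400507927
padFL padFR 0.056800837171330706 25.303864036088306
frontsh_near frontsh_far 0.05169152239334408 20.96395634721629
[[0.5832, -0.0884, 0.044], [0.6359, -0.0627, 0.044], [0.657, -0.1013, 0.044], [0.6025, -0.1245, 0.044]] [ 0.61966386 -0.09422545  0.044     ]
[[0.5905, -0.0823, 0.044], [0.6404, -0.0615, 0.044], [0.6544, -0.0971, 0.044], [0.6063, -0.12, 0.044]] [ 0.62291992 -0.09024014  0.044     ]
```

Geometry checks out. The board length measures 318 mm (given 320) and the shoulder tops 52 mm (given 51). Holder yaw is about 22.7°, and the pad centre is about (0.622, -0.091). The jaw face stands about 60 mm short of the red line. I'll move above the pad with the fingers shut and the tool's y across the slide, a turn of +90.7°.

Call:
{"op": "drive_tool", "data": {"rows": [[0.02,0.03,0.05,0,0,9,-1],[0.055,0.075,0.05,0,0,18,-1],[0.09,0.12,0.05,0,0,27,-1],[0.125,0.165,0.05,0,0,36,-1],[0.16,0.21,0.05,0,0,45,-1],[0.195,0.255,0.05,0,0,54,-1],[0.23,0.3,0.05,0,0,63,-1],[0.265,0.345,0.05,0,0,72,-1],[0.3,0.39,0.05,0,0,81,-1],[0.33,0.425,0.05,0,0,90.7,-1]]}}

```text
time_s: 1.6
tool_pos: [0.5657, -0.152, 0.2514]
eef_rot: [0.551, 0.835, 0.0, 0.0]
ft_force: [0.5, -1.0, -0.9]
opening: 0.0018
```

Call:
{"op": "drive_tool", "data": {"rows": [[0.03,0.04,-0.01,0,0,-0.4,-1],[0.053,0.0685,-0.05,0,0,-0.4,-1],[0.053,0.0685,-0.1,0,0,-0.4,-1],[0.053,0.0685,-0.1,0,0,-0.4,-1]]}}

```text
time_s: 2.1
tool_pos: [0.6163, -0.0834, 0.1478]
eef_rot: [0.554, 0.833, -0.002, -0.003]
ft_force: [-0.3, -1.0, -0.4]
opening: 0.0002
```

```bash
python3 - <<'E'
from station import *
from h import *
s=observe();print(s["tool_pos"],s["eef_rot"],s["ft_force"],s["time_s"],s["joints"].round(2))
for n in("scene","side","wrist"):
    c=capture(n);f=c["frame"]
    t=proj(c,s["tool_pos"]);print(n,t)
    k=4 if n!="wrist" else 1
    x,y=(0,0) if k==1 else (230,150) if n=="scene" else (215,150)
    g=f if k==1 else f[y:y+140,x:x+180]
    cv2.imwrite(f"pics/{n}1.png",cv2.resize(g,None,fx=k,fy=k,interpolation=cv2.INTER_CUBIC)[:,:,::-1])
print(c["extrinsics"])
E
```

```text
[ 0.6162774  -0.08339354  0.14784864] [ 0.55370764  0.83270418 -0.00150527 -0.00305415] [-0.2786493  -0.97782235 -0.35257524] 2.1 [ 0.51  0.43 -0.58  1.51  0.24  1.29  0.29]
scene (np.float64(327.6320022422246), np.float64(168.16220363826926))
side (np.float64(297.67375615621654), np.float64(195.4365847463691))
wrist (np.float64(252.16512581500749), np.float64(219.27469344665192))
[[ 0.92272072 -0.36863704 -0.11266411  0.58863573]
 [ 0.38546715  0.88336642  0.26660615 -0.01025977]
 [ 0.00124279 -0.28943134  0.95719797  0.3346827 ]
 [ 0.          0.          0.          1.        ]]
```

View pics/wrist1.png

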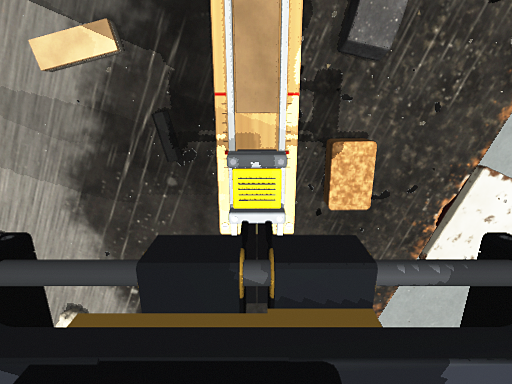

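View pics/side1.png

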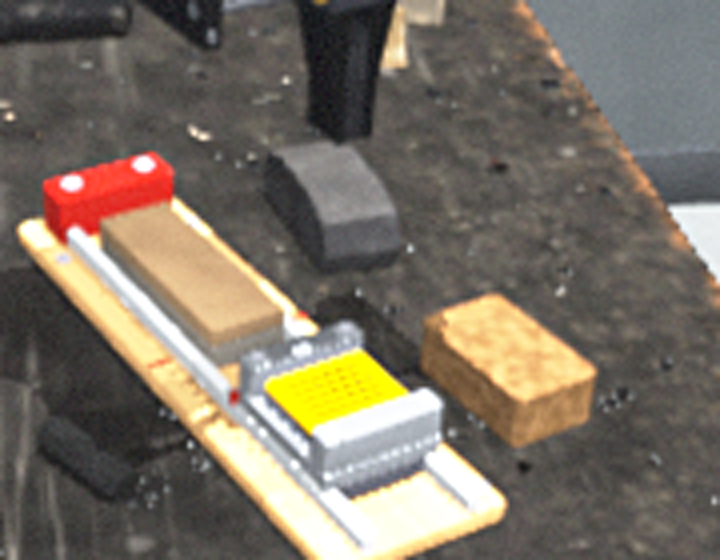

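View pics/scene1.png

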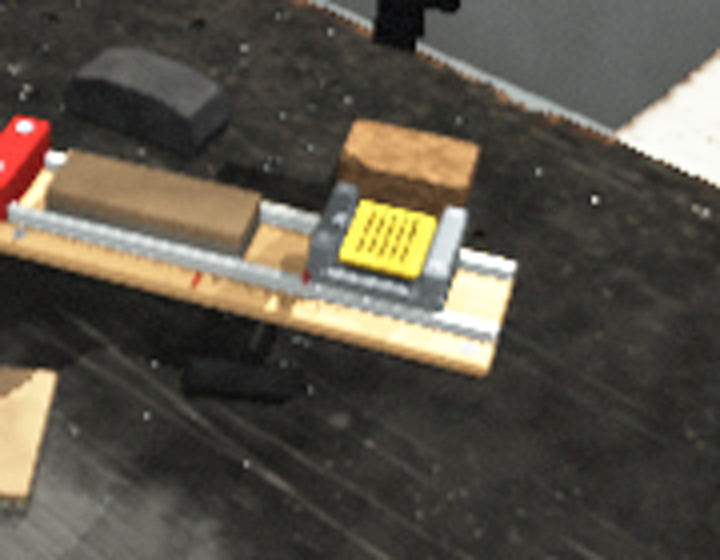

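The wrist view shows the yellow pad at cols 232–282, rows 167–210, and the holder edges running vertically, so the yaw is aligned. I'll cross-check the pad centre from this view.

```bash
python3 - <<'E'
from station import *
from h import *
s=observe();c=capture("wrist");f=c["frame"];m=ymask(f);m[220:]=0
k,l,st,ce=cv2.connectedComponentsWithStats(cv2.morphologyEx(m,cv2.MORPH_CLOSE,np.ones((5,5),np.uint8)))
i=1+np.argmax(st[1:,4]);x,y,w,h=st[i][:4];print(st[i],ce[i])
q=[plane(c,a,b,.044) for a,b in((x-.5,y-.5),(x+w-.5,y-.5),(x+w-.5,y+h-.5),(x-.5,y+h-.5))]
print(np.round(q,4),np.mean(q,0)); print([np.linalg.norm(q[j]-q[j-1]).round(4) for j in range(4)])
# shoulder: front shoulder inner top edge row y-1, rear shoulder
C2=capture("scene")
p,e=tri(c,ce[i],C2,((386+.5)/4+230-.5,(240+.5)/4+150-.5));print("pad centre tri",p,e)
yw=np.radians(22.7);ey=np.array([-np.sin(yw),np.cos(yw)]);ex=np.array([np.cos(yw),np.sin(yw)])
for pc in(np.mean(q,0)[:2],np.array([.6225,-.091])):
    d=s["tool_pos"][:2]-pc;print("tcp rel pad centre: along",d@ey,"across",d@ex)
R=__import__("scipy.spatial.transform",fromlist=["Rotation"]).Rotation.from_quat(s["eef_rot"]).as_matrix();print(R.round(3))
# yaw from wrist board left edge at z=.012
for u,v in((213,60),(219,230)): print(plane(c,u,v,.012))
E
ls; python3 -c "
import cv2;i=cv2.imread('pics/wrist1.png');cv2.imwrite('pics/w1c.png',cv2.resize(i[0:260,180:330],None,fx=2.2,fy=2.2,interpolation=2))"
```

```text
[ 232  168   49   40 1872] [255.84188034 187.72863248]
[[ 0.5908 -0.0793  0.044 ]
 [ 0.6376 -0.0598  0.044 ]
 [ 0.6556 -0.1001  0.044 ]
 [ 0.6068 -0.1204  0.044 ]] [ 0.62271256 -0.08991561  0.044     ]
[np.float64(0.0441), np.float64(0.0507), np.float64(0.0441), np.float64(0.0529)]
pad centre tri [ 0.62269085 -0.09072144  0.03922851] 0.000948838764069587
tcp rel pad centre: along 0.006458626754336441 across -0.0006058175395108036
tcp rel pad centre: along 0.007376988719066631 across 8.744549535628702e-06
[[-0.385  0.923  0.003]
 [ 0.923  0.385 -0.001]
 [-0.002  0.003 -1.   ]]
[0.53229411 0.01153566 0.012     ]
[ 0.60523636 -0.1658313   0.012     ]
h.py
pics
```

View pics/w1c.png

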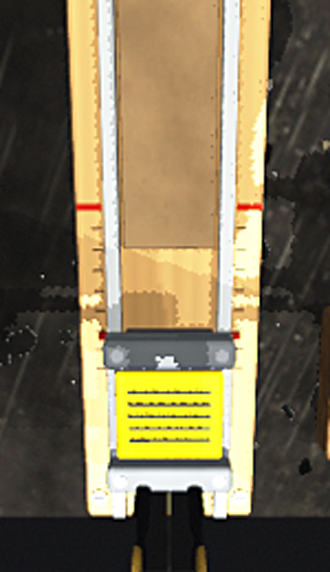

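All three views agree on the pad centre within about 2 mm. The TCP is about 7 mm ahead of it, inside the well and laterally centred. Descending.

Call:
{"op": "drive_tool", "data": {"rows": [[0,0,-0.045,0,0,0,-1],[0,0,-0.08,0,0,0,-1],[0,0,-0.092,0,0,0,-1],[0,0,-0.092,0,0,0,-1],[0,0,-0.092,0,0,0,-1]]}}

```text
time_s: 2.98
tool_pos: [0.621, -0.0842, 0.064]
eef_rot: [0.554, 0.832, 0.001, 0.003]
ft_force: [0.3, 0.1, -0.3]
opening: 0.0005
```

```bash
python3 - <<'E'
from station import *
from h import *
s=observe();print(s["tool_pos"],s["eef_rot"],s["ft_force"],s["time_s"])
c=capture("side");cv2.imwrite("pics/side2.png",cv2.resize(c["frame"][170:300,215:375],None,fx=4.5,fy=4.5,interpolation=cv2.INTER_CUBIC)[:,:,::-1])
E
```

```text
[ 0.62103183 -0.08418088  0.06404502] [0.55443393 0.83222111 0.00136521 0.00302891] [ 0.2537851   0.13261662 -0.28302479] 2.975
```

View pics/side2.png

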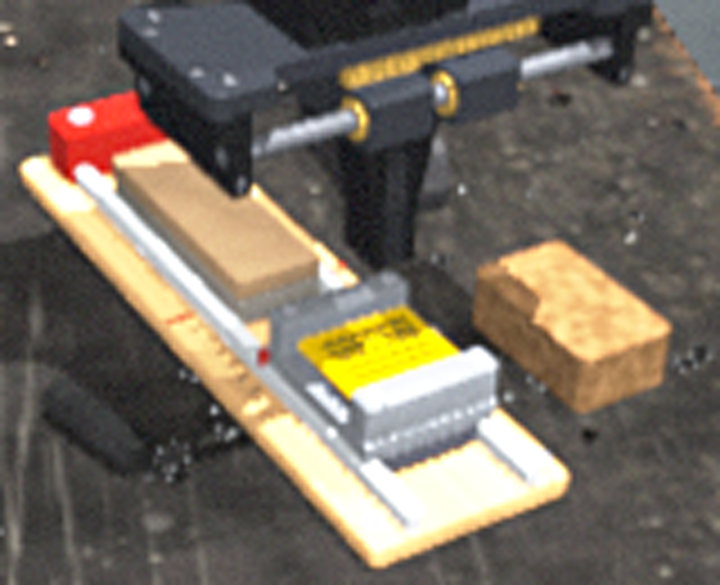

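The visible fingertip sits higher in the picture than the TCP projection, so I'll triangulate the tip before pressing.

```bash
python3 - <<'E'
from station import *
from h import *
s=observe();print(s["tool_pos"],s["dq"].round(3),s["time_s"])
for n in("scene","side"):
    c=capture(n);print(n,proj(c,s["tool_pos"]))
    x,y=(275,130) if n=="scene" else(250,170)
    cv2.imwrite(f"pics/{n}3.png",cv2.resize(c["frame"][y:y+100,x:x+100],None,fx=6,fy=6,interpolation=cv2.INTER_CUBIC)[:,:,::-1])
print(observe()["tool_pos"])
E
```

```text
[ 0.62096098 -0.08415614  0.06391857] [-0.001  0.001  0.001  0.008  0.    -0.003 -0.001] 3.025
scene (np.float64(324.70536964851743), np.float64(199.80708715059149))
side (np.float64(298.1287056736513), np.float64(236.34577769702372))
[ 0.6205808  -0.08416207  0.06336681]
```

View pics/side3.png

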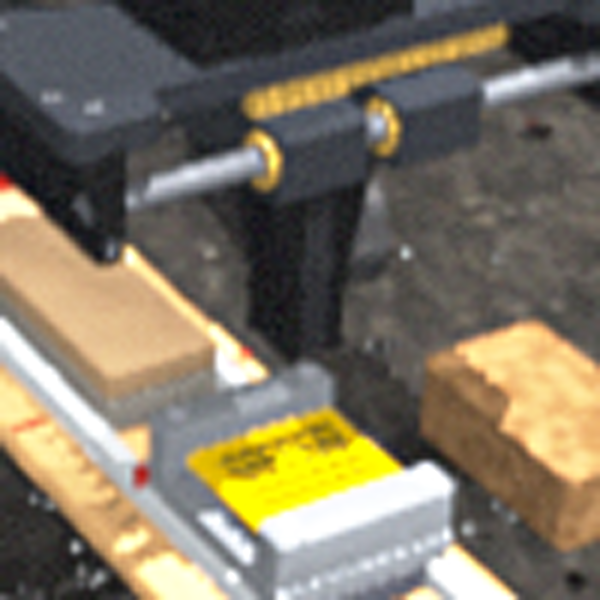

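View pics/scene3.png

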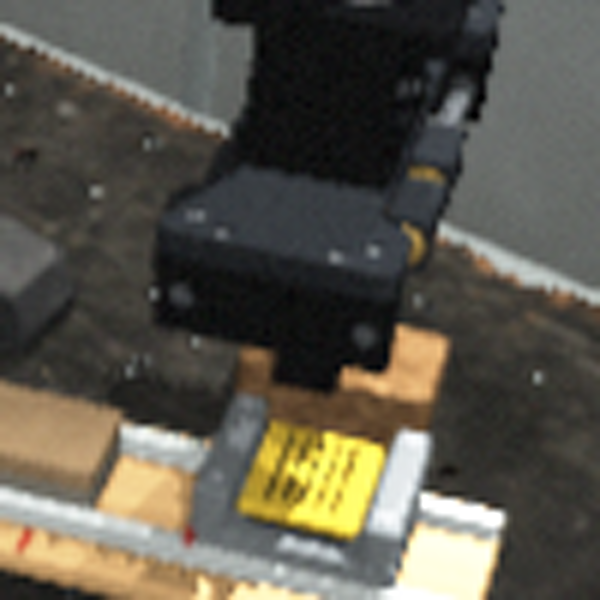

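```bash
python3 - <<'E'
from station import *
from h import *
s=observe();S=capture("scene");D=capture("side")
print(tri(S,(325.3,194),D,(298.7,227.5)),s["tool_pos"])
E
```

```text
(array([ 0.62085164, -0.08340408,  0.08098121]), np.float64(0.002538264615250149)) [ 0.6205808  -0.08416207  0.06336681]
```

The visible tip is about 17 mm above the reported TCP, though the x and y agree. I'll descend in small steps, using force and pictures to find the contact.

Call:
{"op": "drive_tool", "data": {"rows": [[0,0,-0.008,0,0,0,-1],[0,0,-0.016,0,0,0,-1],[0,0,-0.016,0,0,0,-1],[0,0,-0.016,0,0,0,-1]]}}

```text
time_s: 3.72
tool_pos: [0.6202, -0.0841, 0.0467]
eef_rot: [0.554, 0.832, 0.001, 0.002]
ft_force: [-0.0, 0.8, 0.4]
opening: 0.0002
```

```bash
cat > look.py <<'E'
import sys
from station import *
from h import *
t=sys.argv[1]
s=observe();print(s["tool_pos"],s["ft_force"],s["time_s"])
ims=[]
for n in("scene","side"):
    c=capture(n);print(n,proj(c,s["tool_pos"]))
    x,y=(250,150) if n=="scene" else(230,185)
    ims.append(cv2.resize(c["frame"][y:y+110,x:x+100],None,fx=4,fy=4,interpolation=cv2.INTER_CUBIC)[:,:,::-1])
cv2.imwrite(f"pics/look{t}.png",np.hstack(ims))
E
python3 look.py 1
```

```text
[ 0.62020593 -0.08407261  0.0467188 ] [-0.01329155  0.7503412   0.39561666] 3.725
scene (np.float64(323.59944728668836), np.float64(206.1117887050674))
side (np.float64(297.2573075088497), np.float64(244.17780543377722))
```

View pics/look1.png

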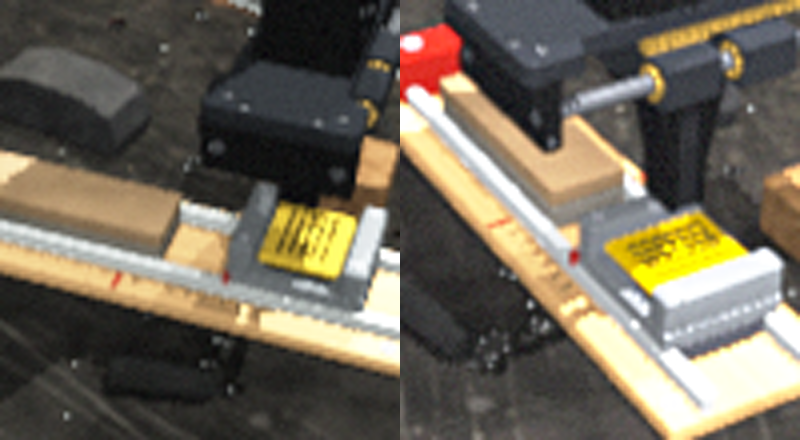

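Call:
{"op": "drive_tool", "data": {"rows": [[0,0,-0.003,0,0,0,-1],[0,0,-0.005,0,0,0,-1],[0,0,-0.005,0,0,0,-1]]}}

```text
time_s: 4.2
tool_pos: [0.6202, -0.0841, 0.0418]
eef_rot: [0.554, 0.832, 0.001, 0.002]
ft_force: [0.3, 0.5, 1.2]
opening: 0.0004
```

```bash
python3 look.py 2
```

```text
[ 0.62022437 -0.08413165  0.04175523] [0.30200316 0.48177059 1.20877538] 4.2
scene (np.float64(323.3790799881318), np.float64(207.87341656703805))
side (np.float64(297.14603114720995), np.float64(246.42564878370342))
```

View pics/look2.png

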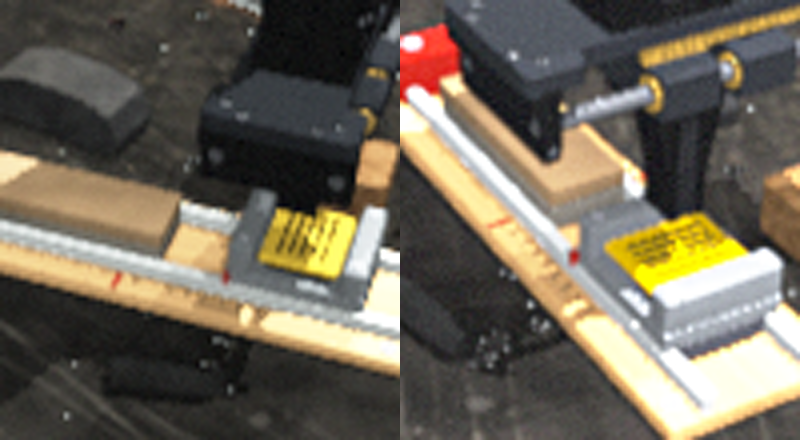

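Call:
{"op": "drive_tool", "data": {"rows": [[0,0,-0.004,0,0,0,-1],[0,0,-0.007,0,0,0,-1],[0,0,-0.007,0,0,0,-1]]}}

```text
time_s: 4.68
tool_pos: [0.6201, -0.0841, 0.0345]
eef_rot: [0.554, 0.832, 0.001, 0.002]
ft_force: [-0.4, 1.2, 0.6]
opening: 0.0003
```

```bash
python3 look.py 3
```

```text
[ 0.62008449 -0.08407546  0.03453121] [-0.36598146  1.15131001  0.64213304] 4.675
scene (np.float64(322.9645044752799), np.float64(210.4211620596682))
side (np.float64(296.8810335082469), np.float64(249.63190311289884))
```

View pics/look3.png

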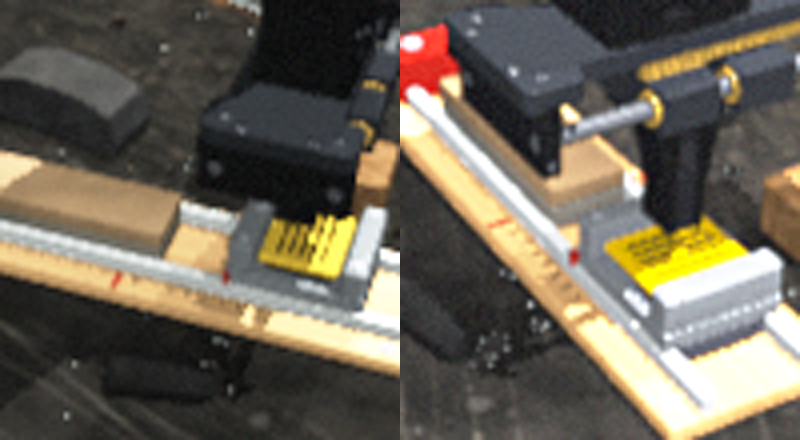

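No contact yet, and the tip is visibly just above the pad. The offset is real, so I continue.

Call:
{"op": "drive_tool", "data": {"rows": [[0,0,-0.004,0,0,0,-1],[0,0,-0.006,0,0,0,-1],[0,0,-0.006,0,0,0,-1]]}}

```text
time_s: 5.15
tool_pos: [0.6202, -0.0841, 0.0286]
eef_rot: [0.554, 0.832, 0.001, 0.002]
ft_force: [0.4, -0.4, 0.1]
opening: 0.0004
```

```bash
python3 look.py 4
```

```text
[ 0.62015777 -0.08408836  0.02864031] [ 0.35063098 -0.3660331   0.12478227] 5.15
scene (np.float64(322.70079497895654), np.float64(212.4540999333782))
side (np.float64(296.7734739608919), np.float64(252.2378402327438))
```

View pics/look4.png

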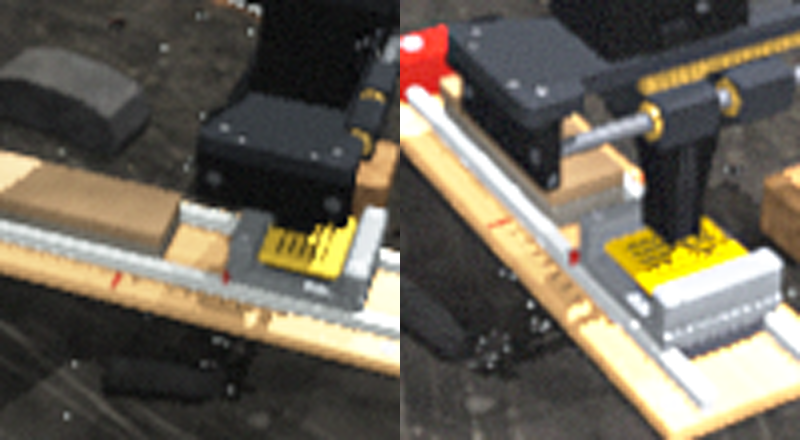

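Call:
{"op": "drive_tool", "data": {"rows": [[0,0,-0.003,0,0,0,-1],[0,0,-0.005,0,0,0,-1],[0,0,-0.005,0,0,0,-1]]}}

```text
time_s: 5.62
tool_pos: [0.6202, -0.084, 0.0237]
eef_rot: [0.554, 0.832, 0.001, 0.002]
ft_force: [-0.0, 0.0, -0.5]
opening: 0.0006
```

```bash
python3 look.py 5
```

```text
[ 0.62022965 -0.08404795  0.02370092] [-0.04972565  0.04783626 -0.4668283 ] 5.625
scene (np.float64(322.46557677906094), np.float64(214.13349330176945))
side (np.float64(296.68447978685947), np.float64(254.39092629791807))
```

View pics/look5.png

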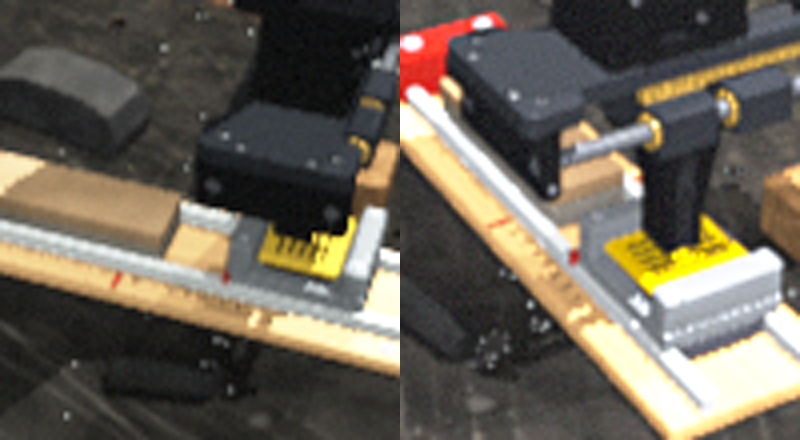

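Call:
{"op": "drive_tool", "data": {"rows": [[0,0,-0.002,0,0,0,-1],[0,0,-0.003,0,0,0,-1],[0,0,-0.003,0,0,0,-1]]}}

```text
time_s: 6.1
tool_pos: [0.6206, -0.084, 0.0212]
eef_rot: [0.554, 0.832, 0.001, 0.003]
ft_force: [-0.7, 0.0, 5.6]
opening: 0.0007
```

```bash
python3 look.py 6; python3 -c "
from station import *
from h import *
print(tri(capture('scene'),(326.5,211),capture('side'),(298,248.5)))"
```

```text
[ 0.62059582 -0.08404818  0.02121162] [-0.74373918  0.00734237  5.62955983] 6.1
scene (np.float64(322.4427719503798), np.float64(214.91253598038784))
side (np.float64(296.8188623930196), np.float64(255.46639519239955))
(array([ 0.61935579, -0.09313128,  0.0412931 ]), np.float64(0.0043071333023549955))
```

View pics/look6.png

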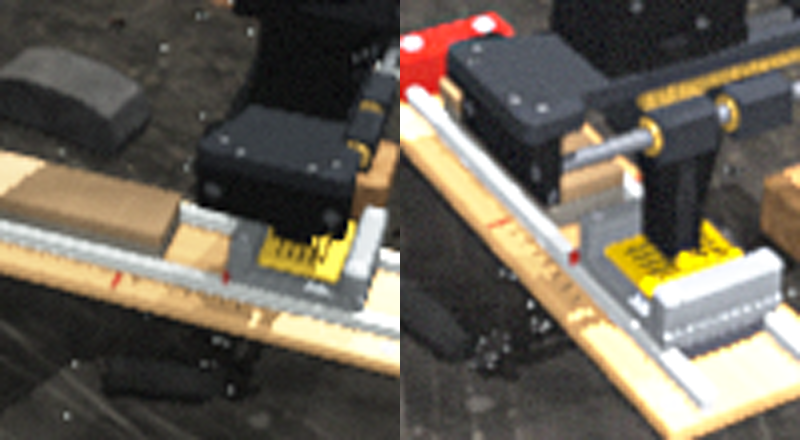

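Contact: 5.6 N, with the pad about 3 mm down, so the tip is about 20 mm above the reported TCP. Now I press fully down.

Call:
{"op": "drive_tool", "data": {"rows": [[0,0,-0.003,0,0,0,-1],[0,0,-0.006,0,0,0,-1],[0,0,-0.006,0,0,0,-1]]}}

```text
time_s: 6.68
tool_pos: [0.6213, -0.0851, 0.0171]
eef_rot: [0.555, 0.832, 0.001, 0.004]
ft_force: [-6.6, -2.3, 20.4]
opening: 0.0002
```

```bash
python3 look.py 7
```

```text
[ 0.62129408 -0.0850567   0.01711656] [-6.63286662 -2.3024016  20.38446824] 6.675
scene (np.float64(322.7939805410945), np.float64(216.37127367941792))
side (np.float64(297.1892398159206), np.float64(257.5596783188787))
```

View pics/look7.png

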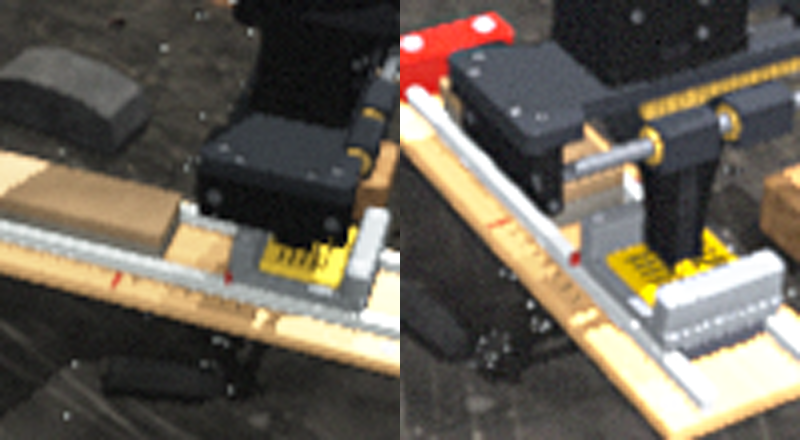

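The pad is fully down with 20 N at the stop. Now I push along the slide direction (-0.386, 0.923), keeping the pad pressed.

Call:
{"op": "drive_tool", "data": {"rows": [[-0.001,0.003,-0.003,0,0,0,-1],[-0.003,0.007,-0.003,0,0,0,-1],[-0.005,0.012,-0.003,0,0,0,-1],[-0.007,0.017,-0.003,0,0,0,-1],[-0.009,0.0215,-0.003,0,0,0,-1],[-0.011,0.026,-0.003,0,0,0,-1],[-0.0125,0.03,-0.003,0,0,0,-1],[-0.0125,0.03,-0.003,0,0,0,-1]]}}

```text
time_s: 7.78
tool_pos: [0.6094, -0.0564, 0.0169]
eef_rot: [0.555, 0.832, 0.0, 0.005]
ft_force: [-10.6, -4.1, 29.6]
opening: 0.0003
```

```bash
python3 look.py 8
```

```text
[ 0.60942331 -0.0563956   0.01692496] [-10.59783651  -4.10101997  29.64256772] 7.775
scene (np.float64(309.4509971937859), np.float64(213.10687933372878))
side (np.float64(288.2710667653361), np.float64(248.7817459896075))
```

View pics/look8.png

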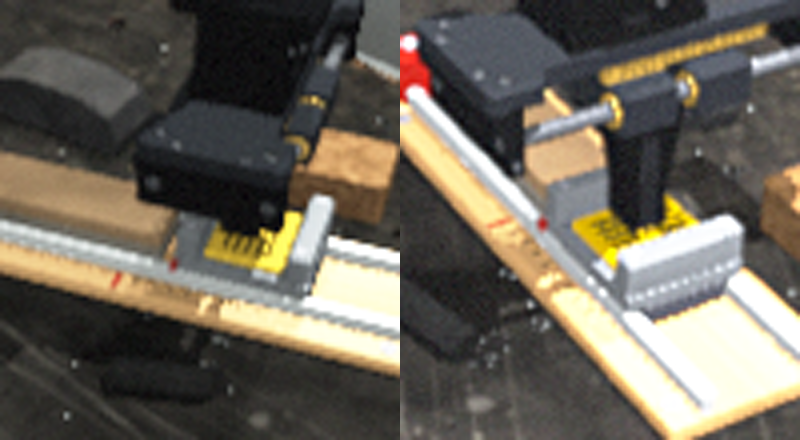

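The pad is down and the jaw has moved about 30 mm; its red pointer moved from about scene (307,219) to (293,216). I continue with slightly less preload.

Call:
{"op": "drive_tool", "data": {"rows": [[-0.002,0.0045,-0.002,0,0,0,-1],[-0.0035,0.0085,-0.002,0,0,0,-1],[-0.005,0.0125,-0.002,0,0,0,-1],[-0.007,0.0165,-0.002,0,0,0,-1],[-0.0085,0.02,-0.002,0,0,0,-1],[-0.0085,0.02,-0.002,0,0,0,-1]]}}

```text
time_s: 8.62
tool_pos: [0.6016, -0.0381, 0.017]
eef_rot: [0.556, 0.831, -0.001, 0.006]
ft_force: [-7.2, -4.7, 22.2]
opening: 0.0005
```

```bash
python3 look.py 9
```

```text
[ 0.60162455 -0.03809353  0.01701575] [-7.20723347 -4.65934266 22.19014489] 8.625
scene (np.float64(301.0213919042961), np.float64(211.0284231773771))
side (np.float64(282.7272642570446), np.float64(243.34883912906636))
```

View pics/look9.png

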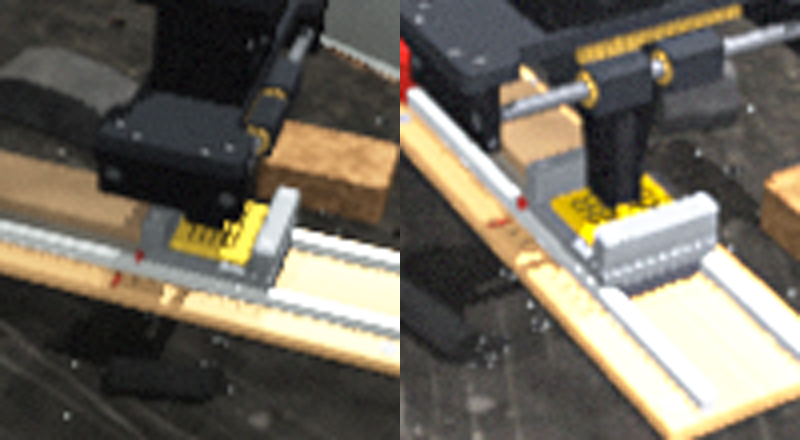

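Call:
{"op": "drive_tool", "data": {"rows": [[-0.0015,0.004,-0.002,0,0,0,-1],[-0.003,0.0075,-0.002,0,0,0,-1],[-0.0045,0.011,-0.002,0,0,0,-1],[-0.0055,0.013,-0.002,0,0,0,-1],[-0.0055,0.013,-0.002,0,0,0,-1],[-0.0055,0.013,-0.002,0,0,0,-1]]}}

```text
time_s: 9.48
tool_pos: [0.598, -0.0292, 0.0171]
eef_rot: [0.557, 0.831, -0.001, 0.009]
ft_force: [-1.2, -10.2, 16.2]
opening: 0.0006
```

```bash
python3 look.py 10
```

```text
[ 0.59804616 -0.02915954  0.0170726 ] [ -1.22339379 -10.21031127  16.21300259] 9.475
scene (np.float64(297.00858507292423), np.float64(209.9744163221998))
side (np.float64(280.20794337689694), np.float64(240.75348678618388))
```

View pics/look10.png

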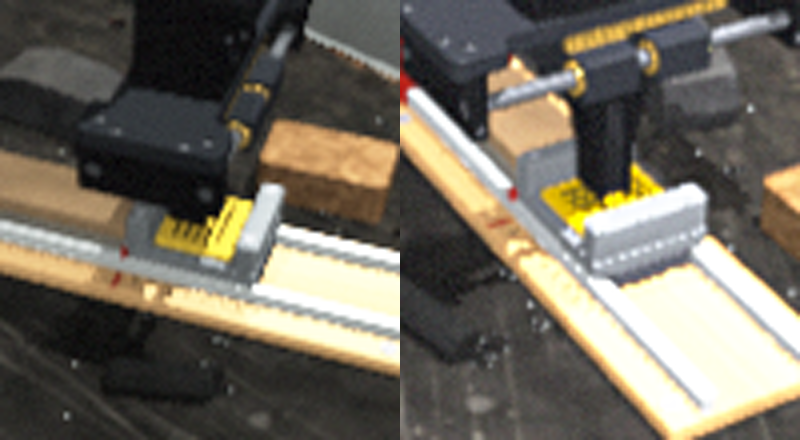

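It moved 9.6 mm with 9 N resisting, so it's probably home. I'll push further to confirm a firm stop, then measure the pointer against the line.

Call:
{"op": "drive_tool", "data": {"rows": [[-0.002,0.004,-0.002,0,0,0,-1],[-0.0035,0.0085,-0.002,0,0,0,-1],[-0.0045,0.011,-0.002,0,0,0,-1],[-0.0045,0.011,-0.002,0,0,0,-1],[-0.0045,0.011,-0.002,0,0,0,-1]]}}

```text
time_s: 10.2
tool_pos: [0.5971, -0.0248, 0.0172]
eef_rot: [0.559, 0.829, -0.002, 0.014]
ft_force: [6.4, -17.7, 11.1]
opening: 0.0005
```

```bash
python3 look.py 11;python3 - <<'E'
from station import *
from h import *
ims=[]
for n,(x,y) in(("scene",(215,175)),("side",(220,175))):
    c=capture(n);ims.append(cv2.resize(c["frame"][y:y+75,x:x+75],None,fx=5.3,fy=5.3,interpolation=cv2.INTER_CUBIC)[:,:,::-1])
cv2.imwrite("pics/z11.png",np.hstack(ims))
E
```

```text
[ 0.5970726  -0.02476069  0.01716888] [  6.35103277 -17.71074004  11.07454493] 10.2
scene (np.float64(295.2629417543815), np.float64(209.2814037093149))
side (np.float64(279.3836986192633), np.float64(239.43911651887765))
```

View pics/z11.png

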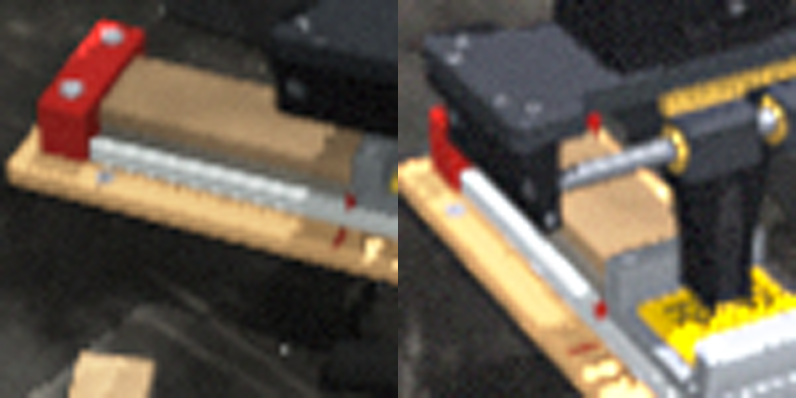

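```bash
python3 - <<'E'
from station import *
from h import *
S=capture("scene");D=capture("side")
yw=np.radians(22.7);ey=np.array([-np.sin(yw),np.cos(yw)])
out={}
for n,a,b in(("pointer",(350,201),(202,310)),("line",(340,238),(182,348))):
    p,e=tri(S,((a[0]+.5)/5.3+214.5,(a[1]+.5)/5.3+174.5),D,((b[0]+.5)/5.3+219.5,(b[1]+.5)/5.3+174.5));out[n]=p;print(n,p,e)
print("pointer-line along",(out["pointer"]-out["line"])[:2]@ey, "travel", (out["pointer"][:2]-[.5779,-.0699])@ey)
E
```

```text
pointer [ 0.55506789 -0.01615323  0.02827369] 0.0017385537425576043
line [ 0.54751867 -0.01805438  0.01331737] 0.001390560012813071
pointer-line along -0.0011594083401034432 travel 0.058394491362859895
```

The pointer stands within about 1 mm of the red line, the stone meets the red stop, and the jaw is firm against 19 N. I let go by lifting straight up with a slight forward bias.

Call:
{"op": "drive_tool", "data": {"rows": [[-0.0004,0.001,0.003,0,0,0,-1],[-0.0004,0.001,0.007,0,0,0,-1],[-0.0004,0.001,0.012,0,0,0,-1],[0,0,0.02,0,0,0,-1],[0,0,0.035,0,0,0,-1],[0,0,0.06,0,0,0,-1],[0,0,0.1,0,0,0,-1],[0,0,0.15,0,0,0,-1],[0,0,0.15,0,0,0,-1]]}}

```text
time_s: 11.62
tool_pos: [0.5994, -0.0237, 0.1724]
eef_rot: [0.558, 0.829, -0.0, 0.017]
ft_force: [-0.0, -0.1, -0.5]
opening: 0.0007
```

```bash
python3 look.py 12;python3 - <<'E'
from station import *
from h import *
ims=[]
for n,(x,y) in(("scene",(215,165)),("side",(215,175))):
    c=capture(n);ims.append(cv2.resize(c["frame"][y:y+100,x:x+100],None,fx=4,fy=4,interpolation=cv2.INTER_CUBIC)[:,:,::-1])
cv2.imwrite("pics/z12.png",np.hstack(ims))
c=capture("wrist");cv2.imwrite("pics/w12.png",c["frame"][:,:,::-1])
E
```

```text
[ 0.59935765 -0.02371384  0.17237469] [-0.02425759 -0.12283485 -0.48778855] 11.625
scene (np.float64(300.58361911818406), np.float64(150.25905860714528))
side (np.float64(282.8490274350758), np.float64(167.4680321907943))
```

View pics/z12.png

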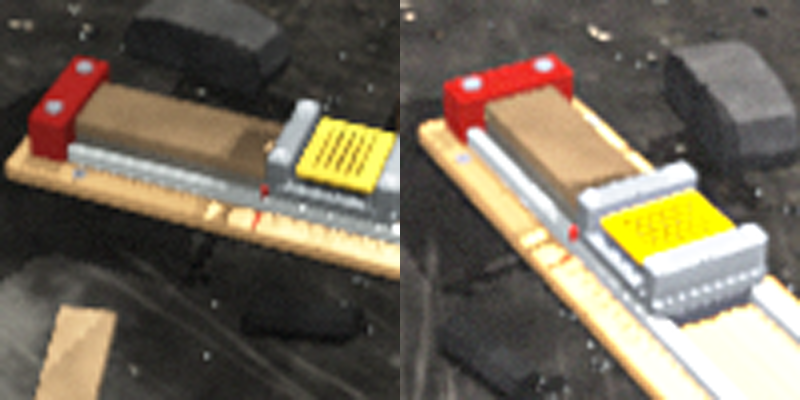

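View pics/w12.png

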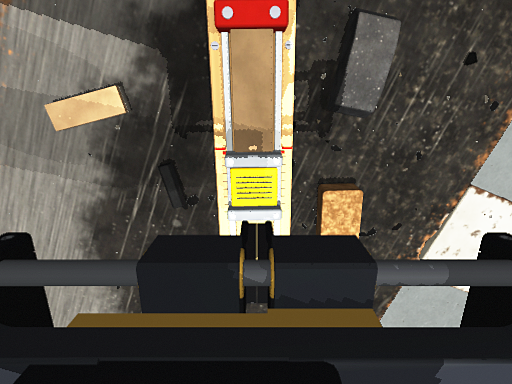

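```bash
python3 - <<'E'
from station import *
from h import *
c=capture("wrist");f=c["frame"]
cv2.imwrite("pics/w13.png",cv2.resize(f[0:230,200:310],None,fx=5,fy=5,interpolation=cv2.INTER_CUBIC)[110*5:200*5,:,::-1])
cv2.imwrite("pics/w14.png",cv2.resize(f[0:60,200:310],None,fx=5,fy=5,interpolation=cv2.INTER_CUBIC)[:,:,::-1])
m=rmask(f)
k,l,s,ce=cv2.connectedComponentsWithStats(m)
for i in range(1,k):
    if s[i,4]>=3: print(s[i],ce[i].round(1))
E
```

```text
[ 214    0   74   29 1799] [250.6  13.7]
[282 147  10   2  20] [286.5 147.5]
[214 148  11   2  20] [219.4 148.6]
[281 151   3   2   5] [282.2 151.4]
[223 152   3   3   7] [224.1 152.7]
```

View pics/w13.png

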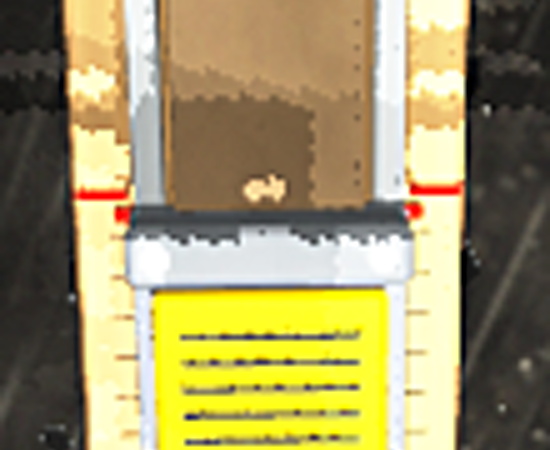

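View pics/w14.png

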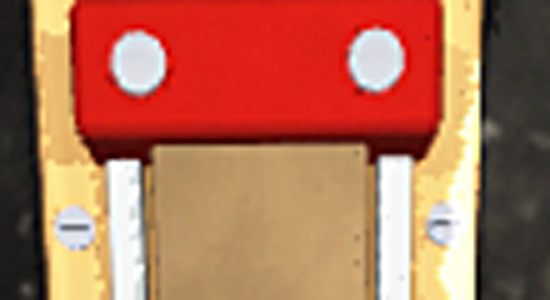

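```bash
python3 - <<'E'
from station import *
from h import *
c=capture("wrist");S=capture("scene");D=capture("side")
yw=np.radians(22.7);ey=np.array([-np.sin(yw),np.cos(yw)])
L=np.mean([plane(c,286.5,147.5,.012)[:2]@ey,plane(c,219.4,148.6,.012)[:2]@ey])
for z in(.022,.024,.026,.028): print(z,1000*(np.mean([plane(c,282.2,151.4,z)[:2]@ey,plane(c,224.1,152.7,z)[:2]@ey])-L))
p,e=tri(c,(224.1,152.7),S,(215+264.5/4-.5,165+190/4-.5));print("ptr",p,e)
p2,e=tri(c,(224.1,152.7),D,(215+173/4-.5,175+232/4-.5));print("ptr",p2,e,p[:2]@ey-L,p2[:2]@ey-L)
# stone end and front shoulder face: stone far-end top edge vs near-end top edge, z=.036
a=plane(c,250.5,28.8-.3,.036);b=plane(c,253.6,151.7,.036)
print("stone visible len",np.linalg.norm(a-b)," far end rel line",a[:2]@ey-L,"near end rel line",b[:2]@ey-L)
E
```

```text
0.022 -2.8143616074129127
0.024 -2.4351543507029616
0.026 -2.0559470939930105
0.028 -1.6767398372830589
ptr [ 0.55603313 -0.01569805  0.02785586] 0.0004966892251640795
ptr [ 0.55590709 -0.01536844  0.03003622] 0.0007085124189253988 -0.0017799267373020677 -0.0014272039323483532
stone visible len 0.11903646130263407  far end rel line 0.11924692659925985 near end rel line 0.00021743800203719021
```

In the wrist view the stone's near end is 0.2 mm from the closed line and its far end is against the stop. The jaw pointer's centre is about 1.5 mm behind the line, which is about half the pointer's own width. The pad is up and the arm is clear, so I'm handing in.

```bash
python3 -c "
from station import *
s=observe();print(s['dq'].round(3),s['ft_force'],s['time_s']);print(hand_in())"
```

```text
[ 0.    -0.003 -0.001 -0.004  0.     0.    -0.001] [ 0.35343698 -0.28390909  0.30769566] 12.075
the job is handed in; nothing more can be done
None
```

The stone is home against the red end stop and I handed the job in at 12.1 s; the hand-in gives no verdict. I pressed the yellow pad fully down with the closed fingertips (about 20 N at its hard stop). With it held down, I pushed the jaw about 58–60 mm along its rails until it stood firm against 19 N, then lifted straight up.

**Last checks:**
- **Stone:** the far end is against the red stop. The near end is about 0.2 mm from the closed line, and the visible length is 119 mm of 120.
- **Jaw:** the pointer centre reads 1.2–1.8 mm short of the red line. I put that down to the pointer's own width, and it is inside the 3 mm tolerance.
- **Pad and robot:** the pad is visibly up, the arm is clear, and the wrist force is about 0.
- **Bystanders:** they look undisturbed in the pictures, but I did not measure their positions again.

**Disagreements:**
- **Fingertip height:** the visible and contacting fingertip was about 17–20 mm above the reported TCP. I found the pad by force and pictures instead of by the reported height.
- **Jaw start:** the jaw seems to have started about 12 mm along from fully open, judging by the pointer and the pad.

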